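Make up the staining tray in dipping order

ROBOT

A 6-joint arm with a two-finger parallel gripper is mounted at the origin on a cart in front of the work surface, level with it; the furniture and walls round the work are solid. World frame = base frame: x ahead of the robot, y to its left, z up, the work surface at z = 0. Lengths are in m, angles in degrees, forces in N, time in s.
With the tool pointing down it reaches from about 0.35 to 0.725 m from the base axis. Payload 4.3 kg.
Tool frame: the origin (TCP) lies at the centre of the arm's flange, where the gripper is bolted on; the fingertips stand 173 mm ahead of it and the grasp point (between the pads) lies 155 mm ahead of it; z points along the fingers, y is the line along which they close (so a half turn about z gives the same grasp; the last joint's range is limited). The gripper opens to 85 mm and grips with 20 to 120 N. Pads are 22 mm wide; open, the fingers measure 114 mm over their backs; the gripper's body (76 mm by 85 mm) begins 54 mm behind the grasp point. The pads swing forward as they close: fully open they stand 13 mm farther back than shut.
Start: joints at [60.315, 21.618, 4.641, 73.018, 0, 83.68], TCP at [0.228, 0.528, 0.405] pointing down, gripper open.
Joint ranges: [-156.06, 156.06], [-48.1, 94.91], [-58.44, 69.94], [-101.28, 121.22], [-78.64, 73.56], [-180, 180]. Speed limits (degrees/s): [147.25, 147.25, 180, 180, 180, 180].

INTERFACE

Orientations are given as a 3x3 rotation matrix whose columns are the frame's x, y, z axes.
In Python, from rig import env gives the robot as it stands.
- The arm moves only by the shell command python3 -m creep 'ROWS' [FORCE]. ROWS is JSON, a list of rows, each an object of numbers: "x", "y", "z": the shift along the tool's x, y, z in cm; "rx", "ry", "rz": the turn, a rotation vector about the tool's x, y, z in degrees; "gripper": the finger opening in cm, from 0 to 8.54. A call has 1 to 12 rows; each row is the pose to reach, as a shift and turn from the pose commanded when the call began, along the tool's axes at that moment; what a row does not reach only later rows make up. A row lasts 1/10 s, in which the tool goes at most 50 mm and 8.59 degrees, less where a joint would pass 70% of its speed; a pose out of reach is approached as far as the arm can. A call with a gripper value outside its range is refused whole. The fingers move at their own pace and stop on an object; FORCE is the grip in N (left out, the last holds). Time passes only in rows, so rows that repeat a pose let the fingers close. It gives the time, the measured TCP pose, the force, the opening and the grip force at its end, in the units of the state.
- env.state(): the state, without advancing time (a new reading comes with each control period).
- env.camera(name): name is "scene" or "side" or "wrist"; returns a dict with "img" (400x640x3 uint8, red, green, blue), "vertical_fov" (degrees; the focal length in pixels is half the picture's height over the tangent of half this angle, whatever the lens; pixels are square), "cx", "cy" (the principal point, pixels), "rvec" (rotation vector, rad) and "tvec" (3), from world to camera coordinates, as OpenCV has them; the wrist camera has in their place "mount" (4x4, takes a point from camera to tool coordinates, whose origin is the TCP and whose axes are the flange's). Camera axes: x right, y down, z forward; pixel columns grow to the right and rows downward; lengths in m; the calibration is good to about 2 mm. A picture is of the moment at which its call begins: read the wrist's pose just before it. There is no depth.
- env.finish_job(): hands the job in; it is judged then, once.
The state is a dict: "clock": time; "q": joint angles; "qvel": joint speeds; "joint_efforts": joint torques, N m; "tcp_pos": TCP position; "tool_rot": TCP orientation; "contact_force": force on the tool from outside, world axes, zero at the start; "ft_torque": the same for the moment, N m; "opening": finger opening in m; "finger_force": force on a finger pad.
Only numpy, scipy, OpenCV 4.12 (cv2) and the standard library are available. Lean on these libraries where they do the work, as an engineer would, in place of code of your own. Each camera call takes 0.05 s, during which the arm holds its last target. There are 200 camera calls.

TASK

Make up the white staining tray for the rapid stain: stand its three jars in the tray, upright, in one evenly spaced row along the middle, in the order of dipping as seen from the robot: pale blue fixative jar at the left end, red jar in the middle, violet jar at the right end. The fixative evaporates: once its jar stands in its place (not before, the loose lid would come off on the way), seat the square lid, left lying in the tray, squarely in its mouth; the two stains stay open. Never tip a jar, and leave the green jar, the amber jar and the petri dish where they stand: they belong to other work.

Things in the scene. Friction and masses are not known exactly. Their poses are not given: they have to be found in the camera images.
- stain_tray: white plastic staining tray, fixed to the worktop, 120 mm (its x) by 215 mm (its y), inner floor 114 x 208 mm and 3 mm above the worktop, rim 20 mm high; origin at the centre of its underside, z up. Its x points away from the robot and its y to the robot's left, within about 0.2 rad; the three jar places lie on its y axis at +68 mm (left), 0 and -68 mm (right)
- jar_fixative: square clear plastic staining jar, open at the top, body 54 x 54 mm (flat sides facing its x and y, gripped across below the rim), rim 60 x 60 mm, 76 mm high, upright; origin at the centre of its underside, z up; about 0.16 kg. Very pale blue filling, the palest of all. Its mouth is 49 x 49 mm inside. Covered, it can no longer be gripped well: fingers meet the lid's flange
- jar_red: square clear plastic staining jar, open at the top, body 54 x 54 mm (flat sides facing its x and y, gripped across below the rim), rim 60 x 60 mm, 76 mm high, upright; origin at the centre of its underside, z up; about 0.16 kg. Red filling
- jar_violet: square clear plastic staining jar, open at the top, body 54 x 54 mm (flat sides facing its x and y, gripped across below the rim), rim 60 x 60 mm, 76 mm high, upright; origin at the centre of its underside, z up; about 0.16 kg. Dark violet filling
- jar_green: square clear plastic staining jar, open at the top, body 54 x 54 mm (flat sides facing its x and y, gripped across below the rim), rim 60 x 60 mm, 76 mm high, upright; origin at the centre of its underside, z up; about 0.16 kg. Green filling; to be left alone
- jar_amber: square clear plastic staining jar, open at the top, body 54 x 54 mm (flat sides facing its x and y, gripped across below the rim), rim 60 x 60 mm, 76 mm high, upright; origin at the centre of its underside, z up; about 0.16 kg. Amber-orange filling; to be left alone
- jar_lid: loose square lid of frosted plastic, lying right way up in the tray, 14 mm high, 0.03 kg. Origin at the centre of its underside, z up, sides along x and y: below a 42 mm plug 4 mm high, then a 60 x 60 mm flange (3.8 to 6.8 mm up), on top a raised grip 38 x 38 mm (6.8 to 13.6 mm up). Seated, the plug is in the jar's mouth, the sides parallel, the flange on the rim, its origin 72 mm above the jar's
- petri: round clear petri dish with pink filling, 60 mm diameter, 15 mm high; origin at the centre of its underside. To be left alone.

How it is judged:
By the outcome, as a careful person would: the job done as asked, in the order asked, and still so for the second after the job is handed in, with the robot touching nothing.
It also fails if it takes over 106 s, if anything falls off the work surface, if the arm or the gripper's body presses on something with over 40 N, if the wrist force passes 120 N, or if a joint passes its speed limit or range.

## Working session

There is one attempt and no reset: what is moved stays moved. The work goes in short steps, Python scripts to look and compute and a shell command to move; the robot and the scene stay as the last step left them, time stands still between calls to the robot, and variables do not carry over. Pictures are saved under pics/ and viewed, at most 14 in all, crops included, and the job is handed in when it is done.

```bash
ls; mkdir -p pics; python3 - <<'E'
from rig import env
import cv2,numpy as np
s=env.state();print(s['clock'],s['tcp_pos'],s['tool_rot'],s['opening'])
for n in ("scene","side","wrist"):
    c=env.camera(n);cv2.imwrite(f"pics/{n}0.png",c['img'][:,:,::-1])
    print({k:v for k,v in c.items() if k!='img'})
E
```

```text
pics
0.0 [0.22788323 0.5275761  0.40375571] [[-9.17995263e-01  3.96590066e-01 -1.00864977e-03]
 [ 3.96591291e-01  9.17993525e-01 -1.79854966e-03]
 [ 2.12647034e-04 -2.05108178e-03 -9.99997874e-01]] 0.08531525463566093
{'vertical_fov': 53.628256385388035, 'cx': 317.24801157661693, 'cy': 191.02360308126555, 'rvec': array([ 0.12064805, -2.95894901,  0.97774653]), 'tvec': array([ 0.5573327 , -0.23619694,  1.06182656])}
{'vertical_fov': 46.01250736265541, 'cx': 317.6323679765888, 'cy': 200.45235966692601, 'rvec': array([ 2.24030643, -1.4528572 ,  0.41447248]), 'tvec': array([0.1278041, 0.5553524, 0.5578286])}
{'vertical_fov': 70.0980391375958, 'cx': 319.5807552346871, 'cy': 197.84525300884667, 'mount': array([[ 6.42071462e-04, -9.48892233e-01, -3.15599616e-01,
         8.12457585e-02],
       [ 9.99998878e-01,  1.03636145e-03, -1.08151141e-03,
        -1.44539386e-03],
       [ 1.35331306e-03, -3.15598568e-01,  9.48891834e-01,
         3.12127427e-02],
       [ 0.00000000e+00,  0.00000000e+00,  0.00000000e+00,
         1.00000000e+00]])}
```

View pics/scene0.png

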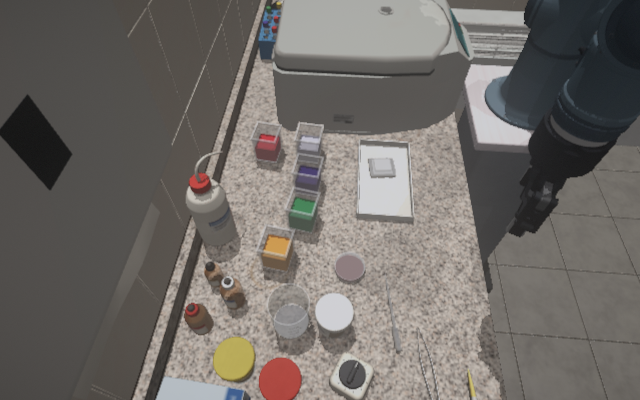

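View pics/side0.png

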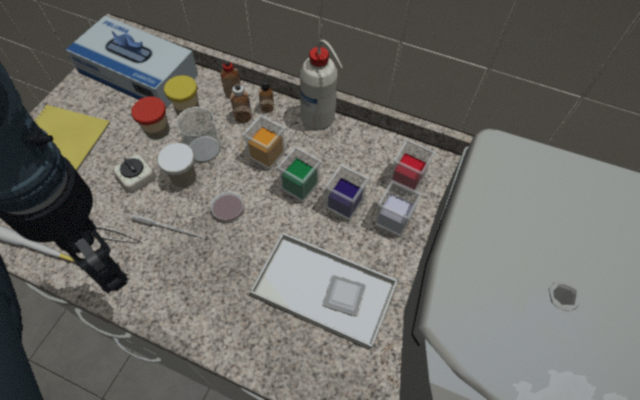

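View pics/wrist0.png

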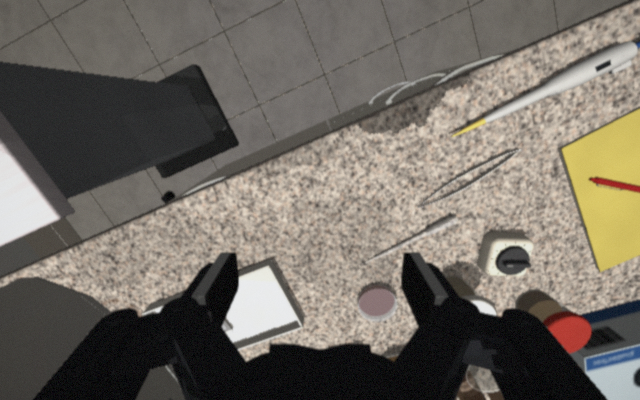

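The scene picture shows red (267,145), pale blue (310,138), violet (308,173), green (303,210) and amber (277,248). The tray is at (385,180) with the lid in it at (382,167), and a big machine stands on the robot's right. The side view agrees. The wrist view is mostly blocked by the fingers. I'll enlarge both fixed views to read the rim corners.

```bash
python3 - <<'E'
import cv2
a=cv2.imread("pics/scene0.png")[115:260,235:425];cv2.imwrite("pics/sceneC.png",cv2.resize(a,None,fx=4,fy=4,interpolation=cv2.INTER_CUBIC))
a=cv2.imread("pics/side0.png")[110:260,240:440];cv2.imwrite("pics/sideC.png",cv2.resize(a,None,fx=4,fy=4,interpolation=cv2.INTER_CUBIC))
E
```

```text
(no output)
```

View pics/sceneC.png

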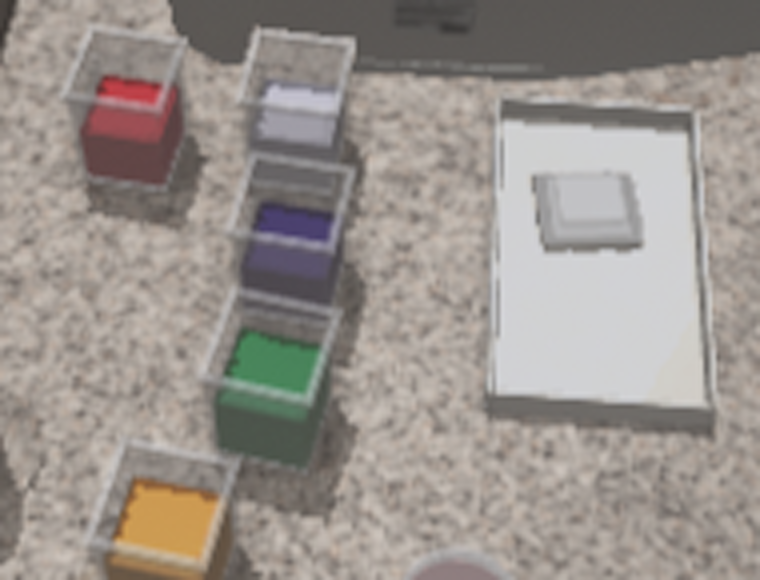

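View pics/sideC.png

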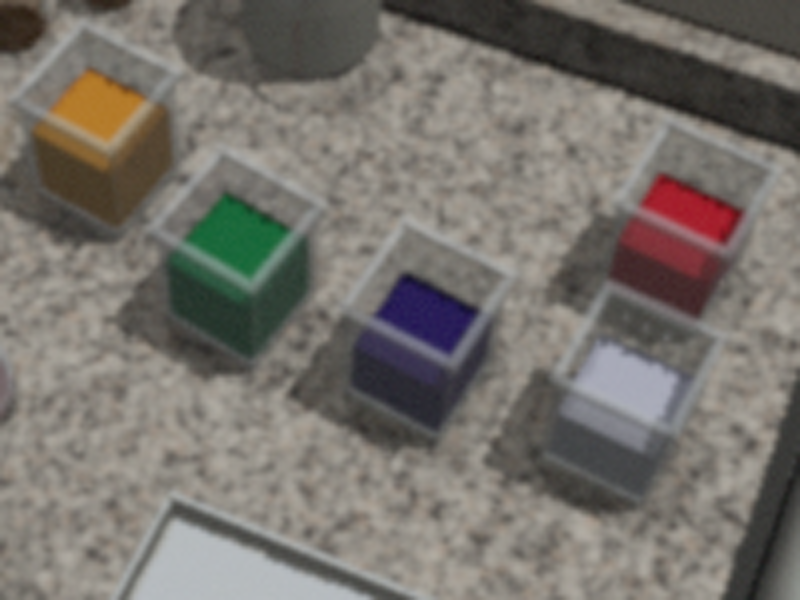

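Rim corners are readable in both crops, for example fixative in the scene crop at (256,31),(356,39),(346,112),(239,103). I'll cast them onto the known heights.

```bash
cat > h.py <<'E'
import cv2,numpy as np
from rig import env
W,H=640,400
def K(c):
    f=H/2/np.tan(np.radians(c['vertical_fov'])/2);return np.array([[f,0,c['cx']],[0,f,c['cy']],[0,0,1]])
def ext(c,s=None):   # R (cam->world), origin
    if 'mount' in c:
        M=np.eye(4);M[:3,:3]=s['tool_rot'];M[:3,3]=s['tcp_pos'];M=M@c['mount'];return M[:3,:3],M[:3,3]
    R=cv2.Rodrigues(c['rvec'])[0];return R.T,-R.T@c['tvec']
def cast(c,px,z,s=None):
    R,o=ext(c,s);d=np.c_[np.asarray(px,float),np.ones(len(px))]@np.linalg.inv(K(c)).T@R.T
    return o+d*((z-o[2])/d[:,2])[:,None]
def quad(P):
    c=P[:,:2].mean(0);e=[P[1]-P[0],P[2]-P[3],P[3]-P[0],P[2]-P[1]]
    a=[np.degrees(np.arctan2(v[1],v[0])) for v in e];a=[(x+45)%90-45 for x in a]
    return c.round(4),np.round(a,1),[round(float(np.linalg.norm(v))*1e3,1) for v in e]
def pos(n=''):
    s=env.state();print(n,s['clock'],np.round(s['tcp_pos'],4),s['opening'])
E
python3 - <<'E'
from h import *
cs,cd=env.camera('scene'),env.camera('side')
S=dict(red=[(92,27),(187,38),(168,107),(65,96)],fix=[(256,31),(356,39),(346,112),(239,103)],vio=[(250,155),(355,165),(340,250),(230,235)],green=[(236,290),(343,312),(320,402),(203,377)],amber=[(125,440),(240,460),(208,575),(90,552)],tray=[(500,98),(698,108),(713,408),(489,395)],lid=[(535,173),(632,172),(642,247),(544,250)])
D=dict(red=[(668,123),(774,170),(725,250),(622,205)],fix=[(607,287),(718,338),(668,432),(552,380)],vio=[(407,222),(512,272),(455,362),(345,312)],green=[(222,152),(325,205),(252,288),(152,228)],amber=[(85,25),(180,72),(107,150),(15,98)],tray=[(180,508),(616,696),(524,912),(48,712)])
for k in S:
    z=dict(tray=.02,lid=.0085).get(k,.076)
    print(k,*quad(cast(cs,np.array(S[k])/4+[235,115],z)))
    if k in D: print('   ',*quad(cast(cd,np.array(D[k])/4+[240,110],z)))
E
```

```text
red [0.6532 0.2389] [-4.5 -3.5 -5.8 -3.3] [55.7, 58.0, 55.5, 54.5]
    [0.6515 0.2391] [-6.1 -4.9 -4.6 -7.9] [52.5, 49.5, 52.6, 51.5]
fix [0.5571 0.2341] [-1.7 -1.8 -3.2 -1.5] [57.5, 59.3, 57.2, 57.3]
    [0.5546 0.235 ] [-5.5 -3.9 -6.1 -5.6] [52.2, 52.7, 54.1, 52.7]
vio [0.5513 0.3293] [-2.5 -5.2 -4.3 -3.5] [56.7, 57.5, 55.9, 58.6]
    [0.5499 0.3277] [-6.2 -4.1 -6.7 -6.3] [52.1, 52.5, 54.9, 53.0]
green [0.5515 0.4219] [ -9.6  -9.6 -10.4  -7.3] [55.4, 58.3, 54.5, 54.5]
    [0.5508 0.4197] [ -8.  -11.  -11.5 -11.8] [54.7, 54.3, 51.5, 54.4]
amber [0.5923 0.5153] [-6.6 -7.3 -6.1 -7. ] [55.4, 54.5, 59.7, 60.4]
    [0.5912 0.5104] [ -7.5  -9.9 -10.  -10.8] [53.6, 52.8, 52.9, 55.2]
tray [0.383  0.2979] [ 0.8  0.7 -0.6 -1.2] [118.3, 116.0, 214.3, 214.4]
    [0.3823 0.2968] [-1.1  1.  -4.7 -2.1] [202.6, 207.7, 106.5, 98.9]
lid [0.3873 0.2653] [5.5 7.  5.2 3.8] [57.2, 55.9, 57.9, 56.5]
```

```bash
python3 - <<'E'
from h import *
cs,cd=env.camera('scene'),env.camera('side')
print(ext(cs)[1],ext(cd)[1])
print(cast(cs,[(277,122),(300,128),(350,132),(400,130),(432,126),(460,124)],0).round(3))
print(cast(cd,[(463,155),(440,220),(415,335)],0).round(3))
def tri(a,b):
    P=[K(c)@np.c_[cv2.Rodrigues(c['rvec'])[0],c['tvec']] for c in (cs,cd)]
    X=cv2.triangulatePoints(*P,np.array(a,float).T,np.array(b,float).T);return (X[:3]/X[3]).T.round(3)
print(tri([(275,62),(437,68),(386,10)],[(480,132),(428,325),(565,295)]))
E
python3 -c "
import cv2
a=cv2.imread('pics/side0.png')[110:400,380:640];cv2.imwrite('pics/m.png',cv2.resize(a,None,fx=2,fy=2))
b=cv2.imread('pics/scene0.png')[0:140,240:500];cv2.imwrite('pics/m2.png',cv2.resize(b,None,fx=3,fy=3))"
```

```text
[0.49100606 0.8646641  0.71074147] [0.12092578 0.20449356 0.76123733]
[[ 0.653  0.128 -0.   ]
 [ 0.591  0.144  0.   ]
 [ 0.465  0.148  0.   ]
 [ 0.339  0.13   0.   ]
 [ 0.257  0.109 -0.   ]
 [ 0.185  0.096  0.   ]]
[[0.754 0.155 0.   ]
 [0.592 0.155 0.   ]
 [0.372 0.133 0.   ]]
[[0.638 0.156 0.202]
 [0.31  0.147 0.211]
 [0.405 0.012 0.246]]
```

View pics/m2.png

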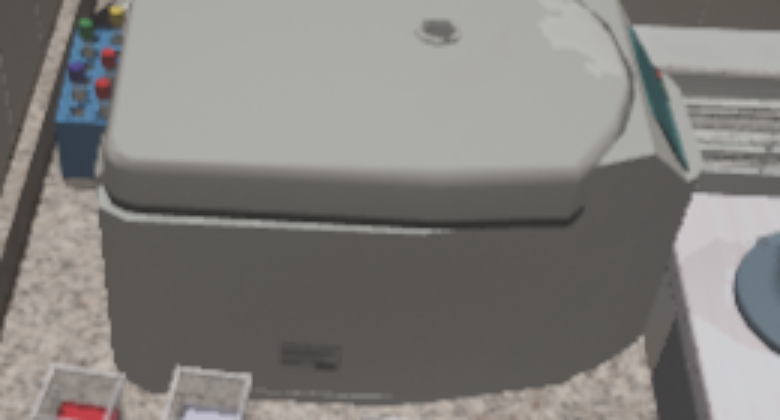

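The machine's left face is at about y=0.15 and it is about 0.25 m high, so there is room for the gripper beside the pale-blue jar if I grip along world x. I'll move above that jar, turning tool y to world x.

```bash
python3 -m creep '[{"x":-4,"y":-1.3,"rz":7},{"x":-8,"y":-2.7,"rz":14},{"x":-12,"y":-4,"rz":21},{"x":-16.5,"y":-5.5,"rz":28},{"x":-21,"y":-7,"rz":35},{"x":-25.5,"y":-8.5,"rz":42},{"x":-30,"y":-10,"rz":49},{"x":-34,"y":-11.5,"rz":56},{"x":-38,"y":-13,"rz":63},{"x":-41.7,"y":-13.9,"z":3,"rz":66.6},{"x":-41.7,"y":-13.9,"z":5,"rz":66.6},{"x":-41.7,"y":-13.9,"z":5,"rz":66.6,"gripper":7.4}]'
python3 - <<'E'
from h import *
s=env.state();c=env.camera('wrist');print(s['q'],s['tcp_pos'],s['tool_rot'].round(4).tolist(),s['contact_force'])
cv2.imwrite('pics/w1.png',c['img'][:,:,::-1])
E
```

```text
[ 6.03158734e+01  2.16289100e+01  4.62149437e+00  7.30173800e+01
 -7.19029139e-04  8.36802187e+01] [0.22799939 0.52780193 0.40448571] [[-0.918, 0.3966, -0.0002], [0.3966, 0.918, -0.0004], [0.0, -0.0004, -1.0]] [0.67197113 0.24601725 0.02325386]schema error: expected keys x, y, z, rx, ry, rz, gripper
```

View pics/w1.png

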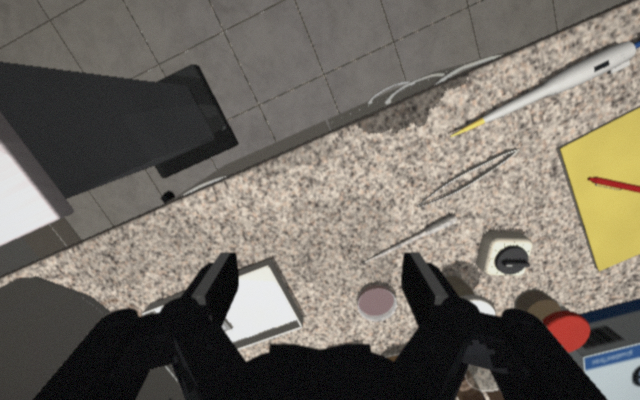

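The call was refused because every row needs all seven keys, so the arm hasn't moved and the picture is the same as before.

```bash
python3 -m creep '[{"x":-4,"y":-1.3,"z":0,"rx":0,"ry":0,"rz":7,"gripper":7.4},{"x":-8,"y":-2.7,"z":0,"rx":0,"ry":0,"rz":14,"gripper":7.4},{"x":-12,"y":-4,"z":0,"rx":0,"ry":0,"rz":21,"gripper":7.4},{"x":-16.5,"y":-5.5,"z":0,"rx":0,"ry":0,"rz":28,"gripper":7.4},{"x":-21,"y":-7,"z":0,"rx":0,"ry":0,"rz":35,"gripper":7.4},{"x":-25.5,"y":-8.5,"z":0,"rx":0,"ry":0,"rz":42,"gripper":7.4},{"x":-30,"y":-10,"z":0,"rx":0,"ry":0,"rz":49,"gripper":7.4},{"x":-34,"y":-11.5,"z":0,"rx":0,"ry":0,"rz":56,"gripper":7.4},{"x":-38,"y":-13,"z":0,"rx":0,"ry":0,"rz":63,"gripper":7.4},{"x":-41.7,"y":-13.9,"z":3,"rx":0,"ry":0,"rz":66.6,"gripper":7.4},{"x":-41.7,"y":-13.9,"z":5,"rx":0,"ry":0,"rz":66.6,"gripper":7.4},{"x":-41.7,"y":-13.9,"z":5,"rx":0,"ry":0,"rz":66.6,"gripper":7.4}]' 40
python3 - <<'E'
from h import *
s=env.state();c=env.camera('wrist');print(s['q'],s['tcp_pos'],s['tool_rot'].round(4).tolist(),s['contact_force'])
cv2.imwrite('pics/w2.png',c['img'][:,:,::-1])
np.save('w2.npy',np.c_[s['tool_rot'],s['tcp_pos']])
E
```

```text
clock: 1.6
tcp_pos: [0.5554, 0.2335, 0.3513]
tool_rot: [[0.001, 1.0, -0.006], [1.0, -0.001, -0.002], [-0.002, -0.006, -1.0]]
contact_force: [-0.6, -0.1, -0.6]
opening: 0.0738
finger_force: 0.0
[1.67682015e+01 2.60689539e+01 3.46935152e+00 6.77652425e+01
 1.54604422e-02 1.06852285e+02] [0.5553633  0.23348756 0.35128206] [[0.0015, 1.0, -0.0062], [1.0, -0.0015, -0.0016], [-0.0016, -0.0062, -1.0]] [-0.61024496 -0.09592238 -0.60298309]
```

View pics/w2.png

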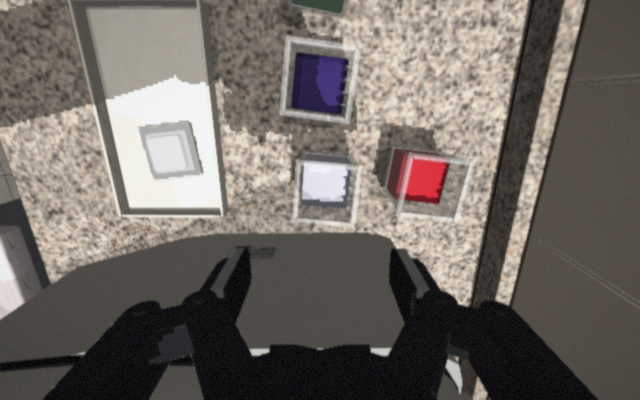

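The wrist view shows the pale-blue rim at about (297,156)-(360,162)-(355,223)-(293,218). The violet rim spans (286,37) to (352,125), the lid flange is at (138,126),(191,121),(202,174),(148,180), and the tray's right end is at (120,216)-(225,214).

```bash
python3 - <<'E'
from h import *
s=env.state();c=env.camera('wrist');print(s['tcp_pos'])
for k,p,z in [('fix',[(297,156),(360,162),(355,223),(293,218)],.076),('vio',[(286,37),(358,44),(352,125),(280,116)],.076),('lid',[(138,126),(191,121),(202,174),(148,180)],.0085)]:
    print(k,*quad(cast(c,p,z,s)))
P=cast(c,[(72,4),(120,216),(225,214),(200,4)],.02,s);print(P.round(4))
E
```

```text
[0.55516919 0.23434258 0.35322282]
fix [0.5593 0.2384] [-5.4 -4.9 -5.1 -2. ] [55.1, 58.2, 58.3, 57.9]
vio [0.5528 0.3295] [-5.  -6.8 -7.  -2.3] [55.5, 60.5, 58.6, 60.6]
lid [0.388  0.2632] [ 5.2  6.5 -0.6  4.1] [57.9, 62.9, 59.8, 58.1]
[[0.327  0.3991 0.02  ]
 [0.3246 0.1907 0.02  ]
 [0.4453 0.1934 0.02  ]
 [0.444  0.3991 0.02  ]]
```

```bash
python3 -m creep '[{"x":0.1,"y":0.1,"z":2,"rx":0,"ry":0,"rz":2.5,"gripper":7.4},{"x":0.2,"y":0.2,"z":5,"rx":0,"ry":0,"rz":4.5,"gripper":7.4},{"x":0.2,"y":0.2,"z":7.5,"rx":0,"ry":0,"rz":4.5,"gripper":7.4},{"x":0.2,"y":0.2,"z":9.5,"rx":0,"ry":0,"rz":4.5,"gripper":7.4},{"x":0.2,"y":0.2,"z":11,"rx":0,"ry":0,"rz":4.5,"gripper":7.4},{"x":0.2,"y":0.2,"z":12.5,"rx":0,"ry":0,"rz":4.5,"gripper":7.4},{"x":0.2,"y":0.2,"z":14,"rx":0,"ry":0,"rz":4.5,"gripper":7.4},{"x":0.2,"y":0.2,"z":15.2,"rx":0,"ry":0,"rz":4.5,"gripper":7.4},{"x":0.2,"y":0.2,"z":15.2,"rx":0,"ry":0,"rz":4.5,"gripper":7.4},{"x":0.2,"y":0.2,"z":15.2,"rx":0,"ry":0,"rz":4.5,"gripper":7.4}]'
```

```text
clock: 2.7
tcp_pos: [0.5579, 0.2374, 0.2036]
tool_rot: [[0.077, 0.997, 0.001], [0.997, -0.077, 0.0], [0.0, 0.001, -1.0]]
contact_force: [0.6, -0.3, 0.1]
opening: 0.0737
finger_force: 0.0
```

```bash
python3 -m creep '[{"x":0,"y":0,"z":0.1,"rx":0,"ry":0,"rz":0,"gripper":6.2},{"x":0,"y":0,"z":0.2,"rx":0,"ry":0,"rz":0,"gripper":5.6},{"x":0,"y":0,"z":0.2,"rx":0,"ry":0,"rz":0,"gripper":5},{"x":0,"y":0,"z":0.2,"rx":0,"ry":0,"rz":0,"gripper":4.5},{"x":0,"y":0,"z":0.2,"rx":0,"ry":0,"rz":0,"gripper":4.5},{"x":0,"y":0,"z":0.2,"rx":0,"ry":0,"rz":0,"gripper":4.5}]' 50
```

```text
clock: 3.3
tcp_pos: [0.5584, 0.2371, 0.2017]
tool_rot: [[0.078, 0.997, 0.002], [0.997, -0.078, 0.001], [0.001, 0.002, -1.0]]
contact_force: [0.3, 0.1, 6.1]
opening: 0.0536
finger_force: 53.1
```

```bash
python3 - <<'E'
from h import *
s=env.state();print(s['tcp_pos'],s['tool_rot'].round(4).tolist(),s['opening'],s['finger_force'],s['contact_force'])
E
```

```text
[0.55843956 0.23709346 0.20174194] [[0.0779, 0.997, 0.0023], [0.997, -0.0779, 0.0009], [0.001, 0.0022, -1.0]] 0.053550773399552706 53.06903064250946 [0.26812868 0.07364866 6.07916831]
```

```bash
python3 -m creep '[{"x":0,"y":0,"z":-0.5,"rx":0,"ry":0,"rz":0,"gripper":4.5},{"x":0,"y":0,"z":-2,"rx":0,"ry":0,"rz":0,"gripper":4.5},{"x":0,"y":0,"z":-4.5,"rx":0,"ry":0,"rz":0,"gripper":4.5},{"x":0,"y":0,"z":-7.5,"rx":0,"ry":0,"rz":0,"gripper":4.5},{"x":0,"y":0,"z":-10,"rx":0,"ry":0,"rz":0,"gripper":4.5},{"x":0,"y":0,"z":-11,"rx":0,"ry":0,"rz":0,"gripper":4.5},{"x":0,"y":0,"z":-11,"rx":0,"ry":0,"rz":0,"gripper":4.5}]'
python3 -m creep '[{"x":0.4,"y":-0.6,"z":0,"rx":0,"ry":0,"rz":0,"gripper":4.5},{"x":1.2,"y":-1.9,"z":0,"rx":0,"ry":0,"rz":-0.5,"gripper":4.5},{"x":2.5,"y":-4,"z":0,"rx":0,"ry":0,"rz":-1,"gripper":4.5},{"x":4,"y":-6.4,"z":0,"rx":0,"ry":0,"rz":-1.5,"gripper":4.5},{"x":5.5,"y":-8.8,"z":0,"rx":0,"ry":0,"rz":-2,"gripper":4.5},{"x":7,"y":-11.2,"z":0,"rx":0,"ry":0,"rz":-2.7,"gripper":4.5},{"x":8.5,"y":-13.6,"z":0,"rx":0,"ry":0,"rz":-3.3,"gripper":4.5},{"x":9.8,"y":-15.7,"z":0,"rx":0,"ry":0,"rz":-4,"gripper":4.5},{"x":10.8,"y":-17.3,"z":0,"rx":0,"ry":0,"rz":-4.5,"gripper":4.5},{"x":11.5,"y":-18.4,"z":0,"rx":0,"ry":0,"rz":-4.5,"gripper":4.5},{"x":11.6,"y":-18.5,"z":0,"rx":0,"ry":0,"rz":-4.5,"gripper":4.5},{"x":11.6,"y":-18.5,"z":0,"rx":0,"ry":0,"rz":-4.5,"gripper":4.5}]'
python3 - <<'E'
from h import *
s=env.state();c=env.camera('wrist');print(s['tcp_pos'],s['tool_rot'].round(4).tolist(),s['opening'],s['contact_force'])
d=env.camera('scene');
a=cv2.resize(d['img'][115:265,300:460,::-1],None,fx=3.75,fy=3.75,interpolation=cv2.INTER_CUBIC)
b=c['img'][:,:,::-1][:,:]
cv2.imwrite('pics/w3.png',b);cv2.imwrite('pics/s3.png',a)
E
```

```text
clock: 4.0
tcp_pos: [0.5581, 0.237, 0.3118]
tool_rot: [[0.078, 0.997, 0.002], [0.997, -0.078, 0.001], [0.001, 0.002, -1.0]]
contact_force: [-0.1, -0.3, -1.2]
opening: 0.0535
finger_force: 52.7
clock: 5.2
tcp_pos: [0.3819, 0.367, 0.3102]
tool_rot: [[-0.001, 1.0, -0.0], [1.0, 0.001, -0.001], [-0.001, -0.0, -1.0]]
contact_force: [0.8, -0.2, -1.5]
opening: 0.0534
finger_force: 52.8
[0.38190439 0.36698312 0.31022643] [[-0.0014, 1.0, -0.0004], [1.0, 0.0014, -0.0007], [-0.0007, -0.0004, -1.0]] 0.053443348207914486 [ 0.82077786 -0.2482652  -1.5165948 ]
```

View pics/w3.png

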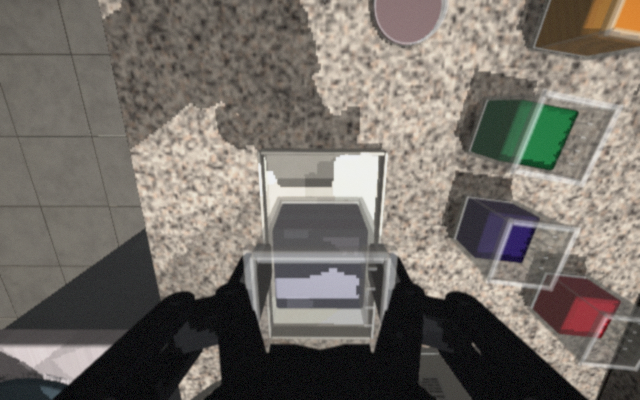

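The wrist view shows the jar held level, its outer rim edge at about row 250 from col 246 to col 393. The tray's left end is at row 152, cols 261–386. I'll compute the y offsets from these.

```bash
python3 - <<'E'
from h import *
s=env.state();c=env.camera('wrist');z=s['tcp_pos'][2]
print(s['tcp_pos'])
print(cast(c,[(261,152),(386,152),(265,222),(384,222)],.02,s).round(4))
print(cast(c,[(246,249),(393,249),(246,245)],z-.1257,s).round(4))
print('bottom far edge',cast(c,[(277,198),(364,198)],z-.2017,s).round(4))
g=c['img'].astype(int).sum(2);print(g[140:165,320],g[185:262,300],sep='\n')
E
```

```text
[0.38278891 0.3666439  0.31052514]
[[0.3288 0.4038 0.02  ]
 [0.4425 0.4038 0.02  ]
 [0.3282 0.3347 0.02  ]
 [0.4457 0.3347 0.02  ]]
[[0.3547 0.3948 0.1848]
 [0.4093 0.3948 0.1848]
 [0.3549 0.3965 0.1848]]
bottom far edge [[0.3552 0.3894 0.1088]
 [0.4101 0.3894 0.1088]]
[300 318 321 321 287 220 198 220 232 246 272 338 418 452 426 446 473 469
 483 472 442 428 404 400 397]
[359 431 604 683 693 694 695 697 695 695 682 623 552 536 515 495 541 547
 441 291 252 247 244 245 248 239 238 249 247 250 255 255 247 241 238 252
 241 238 240 233 243 248 236 259 272 278 284 302 296 297 299 305 268 259
 249 265 264 261 262 256 261 262 272 267 281 307 355 409 434 449 453 480
 528 553 556 514 467]
```

```bash
python3 -m creep '[{"x":0,"y":0.1,"z":1,"rx":0,"ry":0,"rz":0,"gripper":4.5},{"x":0,"y":0.2,"z":2.5,"rx":0,"ry":0,"rz":0,"gripper":4.5},{"x":0,"y":0.2,"z":4.5,"rx":0,"ry":0,"rz":0,"gripper":4.5},{"x":0,"y":0.2,"z":6.5,"rx":0,"ry":0,"rz":0,"gripper":4.5},{"x":0,"y":0.2,"z":8,"rx":0,"ry":0,"rz":0,"gripper":4.5},{"x":0,"y":0.2,"z":9.2,"rx":0,"ry":0,"rz":0,"gripper":4.5},{"x":0,"y":0.2,"z":9.8,"rx":0,"ry":0,"rz":0,"gripper":4.5},{"x":0,"y":0.2,"z":10.2,"rx":0,"ry":0,"rz":0,"gripper":4.5},{"x":0,"y":0.2,"z":10.4,"rx":0,"ry":0,"rz":0,"gripper":4.5},{"x":0,"y":0.2,"z":10.5,"rx":0,"ry":0,"rz":0,"gripper":4.5},{"x":0,"y":0.2,"z":10.5,"rx":0,"ry":0,"rz":0,"gripper":4.5}]'
```

```text
clock: 6.45
tcp_pos: [0.3845, 0.3671, 0.2062]
tool_rot: [[-0.001, 1.0, 0.001], [1.0, 0.001, 0.001], [0.001, 0.001, -1.0]]
contact_force: [0.4, 0.9, -1.1]
opening: 0.0538
finger_force: 52.8
```

```bash
python3 -m creep '[{"x":0,"y":0,"z":0.1,"rx":0,"ry":0,"rz":0,"gripper":4.5},{"x":0,"y":0,"z":0.15,"rx":0,"ry":0,"rz":0,"gripper":4.5},{"x":0,"y":0,"z":0.15,"rx":0,"ry":0,"rz":0,"gripper":4.5}]'
```

```text
clock: 6.75
tcp_pos: [0.3845, 0.3671, 0.2047]
tool_rot: [[-0.001, 1.0, 0.001], [1.0, 0.001, 0.001], [0.001, 0.001, -1.0]]
contact_force: [0.8, -1.1, 1.9]
opening: 0.0532
finger_force: 53.0
```

```bash
python3 -m creep '[{"x":0,"y":0,"z":0,"rx":0,"ry":0,"rz":0,"gripper":5.6},{"x":0,"y":0,"z":0,"rx":0,"ry":0,"rz":0,"gripper":6.2},{"x":0,"y":0,"z":0,"rx":0,"ry":0,"rz":0,"gripper":6.8},{"x":0,"y":0,"z":0,"rx":0,"ry":0,"rz":0,"gripper":7.2},{"x":0,"y":0,"z":0,"rx":0,"ry":0,"rz":0,"gripper":7.2},{"x":0,"y":0,"z":-2,"rx":0,"ry":0,"rz":0,"gripper":7.2},{"x":0,"y":0,"z":-5,"rx":0,"ry":0,"rz":0,"gripper":7.2},{"x":-3,"y":0,"z":-9,"rx":0,"ry":0,"rz":0,"gripper":7.2},{"x":-7,"y":0,"z":-12,"rx":0,"ry":0,"rz":0,"gripper":7.2},{"x":-10,"y":0.1,"z":-13,"rx":0,"ry":0,"rz":-2,"gripper":6.5},{"x":-10.2,"y":0.2,"z":-13,"rx":0,"ry":0,"rz":-5,"gripper":6},{"x":-10.2,"y":0.2,"z":-13,"rx":0,"ry":0,"rz":-5,"gripper":6}]'
python3 - <<'E'
from h import *
s=env.state();c=env.camera('wrist');print(s['tcp_pos'],s['tool_rot'].round(4).tolist(),s['opening'],s['contact_force'])
cv2.imwrite('pics/w4.png',cv2.resize(c['img'][80:380,150:550,::-1],None,fx=2,fy=2))
E
```

```text
clock: 7.95
tcp_pos: [0.3866, 0.2642, 0.3349]
tool_rot: [[-0.086, 0.996, 0.001], [0.996, 0.086, 0.001], [0.001, 0.001, -1.0]]
contact_force: [-0.4, -0.3, -0.1]
opening: 0.0598
finger_force: 0.0
[0.38664542 0.26422377 0.33490868] [[-0.086, 0.9963, 0.0014], [0.9963, 0.086, 0.0008], [0.0007, 0.0014, -1.0]] 0.059781549028203394 [-0.43009145 -0.2523655  -0.08814785]
```

View pics/w4.png

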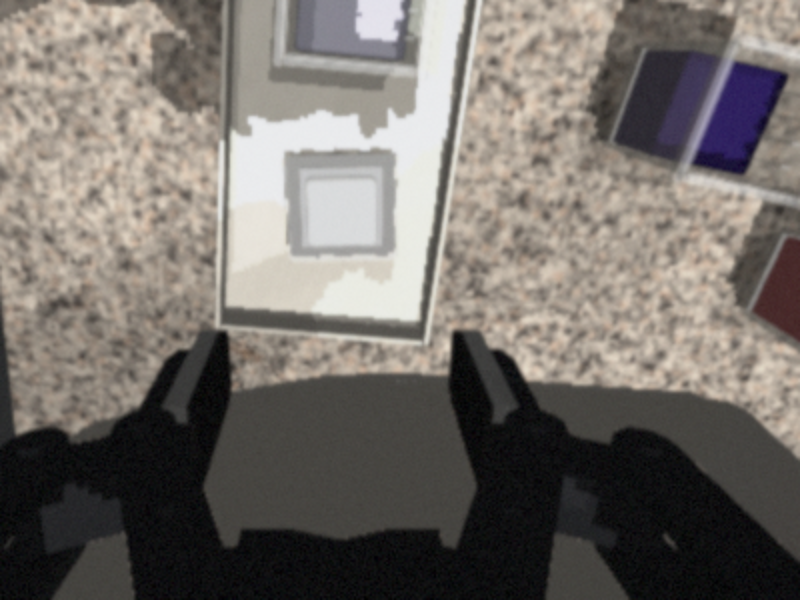

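The picture shows the lid nearly square to the tool, its flange at crop (286,152)-(396,152)-(394,256)-(290,255). The jar stands in the tray above it, and the tray's right end runs (219,326)-(428,344).

```bash
python3 - <<'E'
from h import *
s=env.state();c=env.camera('wrist');T=s['tcp_pos'];R=s['tool_rot']
o=np.array([150,80.]);f=lambda p:np.array(p)/2+o
for p,z in [([(286,152),(396,152),(394,256),(290,255)],.0095),([(303,177),(382,177),(381,248),(305,247)],.0166)]:
    P=cast(c,f(p),z,s);print(*quad(P),(R.T@(P.mean(0)-T)*1e3).round(1))
print(cast(c,f([(219,326),(428,344),(474,0),(224,0)]),.02,s).round(4))
print('jar near rim',cast(c,f([(273,70),(416,77)]),.079,s).round(4))
E
```

```text
[0.3871 0.2638] [5.  4.4 5.5 5.7] [56.9, 57.1, 56.8, 57.4] [-1.100e+00  3.000e-01  3.249e+02]
[0.3879 0.2617] [5.  4.2 5.4 5.5] [40.5, 40.6, 38.1, 38.6] [ -3.3   1.  317.8]
[[0.3254 0.192  0.02  ]
 [0.442  0.1909 0.02  ]
 [0.4389 0.3694 0.02  ]
 [0.3243 0.3595 0.02  ]]
jar near rim [[0.3546 0.3333 0.079 ]
 [0.4088 0.3355 0.079 ]]
```

```bash
python3 -m creep '[{"x":-0.2,"y":0,"z":2,"rx":0,"ry":0,"rz":0,"gripper":5.2},{"x":-0.2,"y":0,"z":5,"rx":0,"ry":0,"rz":0,"gripper":5.2},{"x":-0.2,"y":0,"z":8,"rx":0,"ry":0,"rz":0,"gripper":5.2},{"x":-0.2,"y":0,"z":11,"rx":0,"ry":0,"rz":0,"gripper":5.2},{"x":-0.2,"y":0,"z":13,"rx":0,"ry":0,"rz":0,"gripper":5.2},{"x":-0.2,"y":0,"z":14.2,"rx":0,"ry":0,"rz":0,"gripper":5.2},{"x":-0.2,"y":0,"z":14.8,"rx":0,"ry":0,"rz":0,"gripper":5.2},{"x":-0.2,"y":0,"z":14.8,"rx":0,"ry":0,"rz":0,"gripper":5.2},{"x":-0.2,"y":0,"z":14.8,"rx":0,"ry":0,"rz":0,"gripper":5.2}]' 30
```

```text
clock: 8.95
tcp_pos: [0.3868, 0.2634, 0.1865]
tool_rot: [[-0.088, 0.996, 0.0], [0.996, 0.088, 0.0], [0.0, 0.0, -1.0]]
contact_force: [-0.6, 0.2, 0.4]
opening: 0.0519
finger_force: 0.0
```

```bash
python3 -m creep '[{"x":0,"y":0,"z":0.15,"rx":0,"ry":0,"rz":0,"gripper":5.2},{"x":0,"y":0,"z":0.3,"rx":0,"ry":0,"rz":0,"gripper":5},{"x":0,"y":0,"z":0.3,"rx":0,"ry":0,"rz":0,"gripper":4.6},{"x":0,"y":0,"z":0.3,"rx":0,"ry":0,"rz":0,"gripper":4.2},{"x":0,"y":0,"z":0.3,"rx":0,"ry":0,"rz":0,"gripper":3.8},{"x":0,"y":0,"z":0.3,"rx":0,"ry":0,"rz":0,"gripper":3.3},{"x":0,"y":0,"z":0.3,"rx":0,"ry":0,"rz":0,"gripper":3.3},{"x":0,"y":0,"z":0.3,"rx":0,"ry":0,"rz":0,"gripper":3.3}]' 30
```

```text
clock: 9.75
tcp_pos: [0.3867, 0.263, 0.1836]
tool_rot: [[-0.088, 0.996, 0.001], [0.996, 0.088, 0.0], [0.0, 0.001, -1.0]]
contact_force: [-1.0, -0.9, 5.8]
opening: 0.0368
finger_force: 30.3
```

```bash
python3 -m creep '[{"x":0,"y":0,"z":-0.5,"rx":0,"ry":0,"rz":0,"gripper":3.3},{"x":0,"y":0,"z":-2,"rx":0,"ry":0,"rz":0,"gripper":3.3},{"x":0,"y":0,"z":-5,"rx":0,"ry":0,"rz":0,"gripper":3.3},{"x":0,"y":0,"z":-8,"rx":0,"ry":0,"rz":1,"gripper":3.3},{"x":0,"y":0,"z":-10,"rx":0,"ry":0,"rz":2,"gripper":3.3},{"x":1,"y":0.1,"z":-11,"rx":0,"ry":0,"rz":3,"gripper":3.3},{"x":2.8,"y":0.2,"z":-11,"rx":0,"ry":0,"rz":4,"gripper":3.3},{"x":5,"y":0.3,"z":-11,"rx":0,"ry":0,"rz":5,"gripper":3.3},{"x":7.2,"y":0.5,"z":-11,"rx":0,"ry":0,"rz":5,"gripper":3.3},{"x":9.2,"y":0.6,"z":-11,"rx":0,"ry":0,"rz":5,"gripper":3.3},{"x":10.2,"y":0.7,"z":-11,"rx":0,"ry":0,"rz":5,"gripper":3.3},{"x":10.2,"y":0.7,"z":-11,"rx":0,"ry":0,"rz":5,"gripper":3.3}]'
python3 - <<'E'
from h import *
c=env.camera('wrist');s=env.state();print(s['tcp_pos'],s['tool_rot'].round(4).tolist(),s['opening'],s['contact_force'])
cv2.imwrite('pics/w5.png',cv2.resize(c['img'][130:370,170:470,::-1],None,fx=2.5,fy=2.5,interpolation=cv2.INTER_CUBIC))
E
```

```text
clock: 10.95
tcp_pos: [0.3845, 0.366, 0.2931]
tool_rot: [[-0.002, 1.0, 0.0], [1.0, 0.002, 0.0], [0.0, 0.0, -1.0]]
contact_force: [1.0, 0.1, 1.2]
opening: 0.0372
finger_force: 30.2
[0.38443756 0.36518073 0.29301187] [[-0.0013, 1.0, -0.0003], [1.0, 0.0013, -0.0007], [-0.0007, -0.0003, -1.0]] 0.03710236544470466 [ 0.78072516 -0.94739204 -0.85282376]
```

View pics/w5.png

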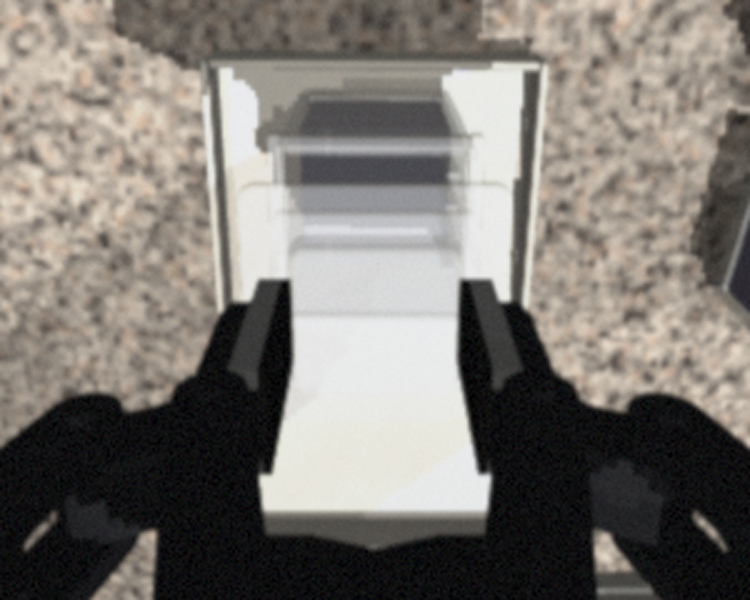

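The lid is held level. Its far flange edge is at crop row ~184 (cols 240–512), and the jar's far rim edge below it is at crop row ~137 (cols 272–480). I'll compare the centres.

```bash
python3 - <<'E'
from h import *
c=env.camera('wrist');s=env.state();T=s['tcp_pos'];print(T)
f=lambda p:np.array(p)/2.5+[170,130]
print('lid',cast(c,f([(240,184),(512,184)]),T[2]-.1738,s).round(4))
print('jar',cast(c,f([(272,137),(482,137)]),.079,s).round(4))
g=c['img'].astype(int).sum(2)
for x in (290,320,340): print(g[178:222,x])
print(g[187,270:375])
E
```

```text
[0.38440989 0.36469567 0.29298743]
lid [[0.3551 0.3935 0.1192]
 [0.4128 0.3936 0.1192]]
jar [[0.3564 0.3924 0.079 ]
 [0.4123 0.3925 0.079 ]]
[297 283 279 265 293 359 423 444 463 505 503 465 373 297 277 279 278 263
 261 274 281 288 282 277 292 315 371 431 462 467 461 455 468 489 502 512
 512 541 582 606 614 617 618 611]
[232 239 251 246 278 339 391 429 455 520 533 473 359 265 231 232 231 232
 223 220 224 222 235 238 236 285 376 426 444 460 455 456 453 451 445 433
 445 483 540 565 575 583 581 599]
[240 239 248 248 273 323 390 428 453 506 530 479 388 294 240 227 219 225
 227 229 233 231 227 220 245 282 367 430 447 453 453 454 451 441 452 436
 444 485 533 559 581 582 576 594]
[700 652 475 366 351 345 360 464 507 525 533 525 508 507 505 514 520 515
 519 513 505 511 507 503 506 514 514 512 512 510 524 530 509 512 507 505
 522 512 508 508 510 507 508 510 513 510 505 511 512 510 520 511 512 512
 514 512 508 515 506 507 507 513 509 509 508 518 512 509 509 505 506 500
 504 515 532 530 512 509 505 513 532 567 577 582 579 591 590 603 588 631
 679 694 701 697 677 692 698 699 698 701 700 698 702 702 701]
```

Centres agree to within 0.5 mm. Lowering the lid into the mouth.

```bash
python3 -m creep '[{"x":0,"y":0,"z":0.8,"rx":0,"ry":0,"rz":0,"gripper":3.3},{"x":0,"y":0,"z":1.8,"rx":0,"ry":0,"rz":0,"gripper":3.3},{"x":0.05,"y":0,"z":2.5,"rx":0,"ry":0,"rz":0,"gripper":3.3},{"x":0.05,"y":0,"z":3,"rx":0,"ry":0,"rz":0,"gripper":3.3},{"x":0.05,"y":0,"z":3.3,"rx":0,"ry":0,"rz":0,"gripper":3.3},{"x":0.05,"y":0,"z":3.5,"rx":0,"ry":0,"rz":0,"gripper":3.3},{"x":0.05,"y":0,"z":3.65,"rx":0,"ry":0,"rz":0,"gripper":3.3},{"x":0.05,"y":0,"z":3.65,"rx":0,"ry":0,"rz":0,"gripper":3.3}]'
```

```text
clock: 11.85
tcp_pos: [0.3846, 0.3657, 0.2567]
tool_rot: [[-0.001, 1.0, 0.0], [1.0, 0.001, 0.0], [0.0, 0.0, -1.0]]
contact_force: [-0.7, -0.2, -0.7]
opening: 0.0368
finger_force: 30.2
```

```bash
python3 -m creep '[{"x":0,"y":0,"z":0.1,"rx":0,"ry":0,"rz":0,"gripper":3.3},{"x":0,"y":0,"z":0.15,"rx":0,"ry":0,"rz":0,"gripper":3.3},{"x":0,"y":0,"z":0.15,"rx":0,"ry":0,"rz":0,"gripper":3.3}]'
```

```text
clock: 12.15
tcp_pos: [0.3847, 0.3658, 0.2558]
tool_rot: [[-0.001, 1.0, 0.001], [1.0, 0.001, 0.001], [0.001, 0.001, -1.0]]
contact_force: [-0.9, -1.4, 4.0]
opening: 0.0363
finger_force: 30.6
```

```bash
python3 -m creep '[{"x":0,"y":0,"z":0,"rx":0,"ry":0,"rz":0,"gripper":4},{"x":0,"y":0,"z":0,"rx":0,"ry":0,"rz":0,"gripper":4.8},{"x":0,"y":0,"z":0,"rx":0,"ry":0,"rz":0,"gripper":5.4},{"x":0,"y":0,"z":0,"rx":0,"ry":0,"rz":0,"gripper":5.6},{"x":0,"y":0,"z":-1.5,"rx":0,"ry":0,"rz":0,"gripper":5.6},{"x":0,"y":0,"z":-4.5,"rx":0,"ry":0,"rz":0,"gripper":6},{"x":0,"y":0,"z":-8,"rx":0,"ry":0,"rz":0,"gripper":7.4},{"x":0,"y":0,"z":-8.5,"rx":0,"ry":0,"rz":0,"gripper":7.4}]' 50
python3 -m creep '[{"x":-1,"y":2,"z":0,"rx":0,"ry":0,"rz":0,"gripper":7.4},{"x":-2.5,"y":5,"z":0,"rx":0,"ry":0,"rz":1,"gripper":7.4},{"x":-4.5,"y":9,"z":0,"rx":0,"ry":0,"rz":2,"gripper":7.4},{"x":-6.5,"y":13,"z":0,"rx":0,"ry":0,"rz":3,"gripper":7.4},{"x":-8.5,"y":17,"z":0,"rx":0,"ry":0,"rz":4,"gripper":7.4},{"x":-10.5,"y":21,"z":0,"rx":0,"ry":0,"rz":5,"gripper":7.4},{"x":-12,"y":25,"z":0,"rx":0,"ry":0,"rz":5,"gripper":7.4},{"x":-12.7,"y":26.8,"z":0,"rx":0,"ry":0,"rz":5,"gripper":7.4},{"x":-12.7,"y":26.8,"z":0,"rx":0,"ry":0,"rz":5,"gripper":7.4},{"x":-12.7,"y":26.8,"z":0,"rx":0,"ry":0,"rz":5,"gripper":7.4}]'
python3 - <<'E'
from h import *
c=env.camera('wrist');s=env.state();print(s['q'],s['tcp_pos'],s['tool_rot'].round(4).tolist(),s['opening'],s['contact_force'])
d=env.camera('scene')
a=cv2.resize(c['img'][60:260,220:440,::-1],(440,400),interpolation=cv2.INTER_CUBIC)
b=cv2.resize(d['img'][130:230,340:430,::-1],(360,400),interpolation=cv2.INTER_CUBIC)
cv2.imwrite('pics/w6.png',np.hstack([a,b]))
E
```

```text
clock: 12.95
tcp_pos: [0.3858, 0.3666, 0.3444]
tool_rot: [[-0.001, 1.0, 0.006], [1.0, 0.001, 0.004], [0.004, 0.006, -1.0]]
contact_force: [-0.1, 1.4, 0.6]
opening: 0.074
finger_force: 0.0
clock: 13.95
tcp_pos: [0.6524, 0.2388, 0.3391]
tool_rot: [[0.087, 0.996, -0.002], [0.996, -0.087, 0.0], [-0.0, -0.002, -1.0]]
contact_force: [-0.2, -0.5, -0.1]
opening: 0.0735
finger_force: 0.0
[1.49197143e+01 3.75650718e+01 2.10318283e+01 7.35612336e+01
 2.88518215e-02 1.09852661e+02] [0.65182739 0.23925804 0.33953585] [[0.086, 0.9963, -0.0017], [0.9963, -0.086, 0.0001], [-0.0001, -0.0017, -1.0]] 0.07390615352239124 [-0.72460639 -0.12493314  0.380693  ]
```

View pics/w6.png

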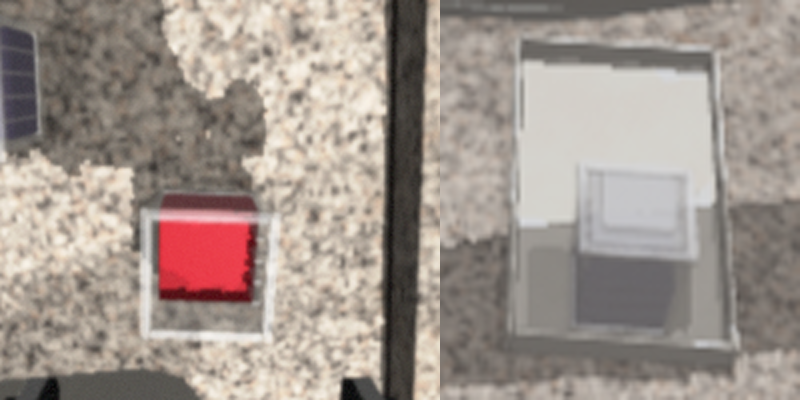

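The lid sits squarely on the fixative jar in the scene view. The red rim is at wrist crop (143,208)-(278,212)-(270,338)-(142,338).

```bash
python3 - <<'E'
from h import *
c=env.camera('wrist');s=env.state();T=s['tcp_pos'];R=s['tool_rot']
P=cast(c,np.array([(143,208),(278,212),(270,338),(142,338)])/2+[220,60],.076,s);print(T,*quad(P),(R.T@(P.mean(0)-T)*1e3).round(1))
# fix jar/lid in scene: flange outer corners at z .0818
d=env.camera('scene');P=cast(d,np.array([(580-440,165),(692-440,172),(697-440,258),(578-440,248)])/4+[340,130],.0818);print(*quad(P))
P=cast(d,np.array([(516-440,38),(720-440,46),(736-440,345),(510-440,334)])/4+[340,130],.02);print(*quad(P))
E
```

```text
[0.65146267 0.23966597 0.34020059] [0.6546 0.241 ] [-6.6 -4.8 -7.1 -5.9] [56.0, 57.2, 59.0, 57.3] [  1.6   3.3 264.2]
[0.3846 0.3663] [ 0.1 -1.3 -1.4 -0.2] [57.2, 58.3, 53.3, 54.7]
[0.3828 0.2968] [ 1.7  1.4  0.2 -1.1] [122.1, 117.1, 213.4, 214.2]
```

```bash
python3 -m creep '[{"x":0.1,"y":0.2,"z":2,"rx":0,"ry":0,"rz":0.5,"gripper":7.4},{"x":0.1,"y":0.2,"z":5,"rx":0,"ry":0,"rz":0.5,"gripper":7.4},{"x":0.1,"y":0.2,"z":7.5,"rx":0,"ry":0,"rz":0.5,"gripper":7.4},{"x":0.1,"y":0.2,"z":9.5,"rx":0,"ry":0,"rz":0.5,"gripper":7.4},{"x":0.1,"y":0.2,"z":11.5,"rx":0,"ry":0,"rz":0.5,"gripper":7.4},{"x":0.1,"y":0.2,"z":13,"rx":0,"ry":0,"rz":0.5,"gripper":7.4},{"x":0.1,"y":0.2,"z":13.8,"rx":0,"ry":0,"rz":0.5,"gripper":7.4},{"x":0.1,"y":0.2,"z":13.8,"rx":0,"ry":0,"rz":0.5,"gripper":7.4},{"x":0.1,"y":0.2,"z":13.8,"rx":0,"ry":0,"rz":0.5,"gripper":7.4}]'
python3 -m creep '[{"x":0,"y":0,"z":0,"rx":0,"ry":0,"rz":0,"gripper":6.2},{"x":0,"y":0,"z":0,"rx":0,"ry":0,"rz":0,"gripper":5.6},{"x":0,"y":0,"z":0,"rx":0,"ry":0,"rz":0,"gripper":5},{"x":0,"y":0,"z":0,"rx":0,"ry":0,"rz":0,"gripper":4.5},{"x":0,"y":0,"z":0,"rx":0,"ry":0,"rz":0,"gripper":4.5},{"x":0,"y":0,"z":0,"rx":0,"ry":0,"rz":0,"gripper":4.5}]' 50
```

```text
clock: 15.05
tcp_pos: [0.6547, 0.2401, 0.2031]
tool_rot: [[0.095, 0.996, 0.001], [0.996, -0.095, 0.0], [0.0, 0.001, -1.0]]
contact_force: [0.6, 0.5, -0.1]
opening: 0.0741
finger_force: 0.0
clock: 15.65
tcp_pos: [0.6554, 0.2398, 0.2036]
tool_rot: [[0.095, 0.995, 0.002], [0.995, -0.095, 0.001], [0.001, 0.002, -1.0]]
contact_force: [0.1, 0.5, 5.2]
opening: 0.0539
finger_force: 52.9
```

```bash
python3 -m creep '[{"x":0,"y":0,"z":-0.5,"rx":0,"ry":0,"rz":0,"gripper":4.5},{"x":0,"y":0,"z":-2,"rx":0,"ry":0,"rz":0,"gripper":4.5},{"x":0,"y":0,"z":-4.5,"rx":0,"ry":0,"rz":0,"gripper":4.5},{"x":0,"y":0,"z":-7.5,"rx":0,"ry":0,"rz":0,"gripper":4.5},{"x":0,"y":0,"z":-10,"rx":0,"ry":0,"rz":0,"gripper":4.5},{"x":0,"y":0,"z":-11,"rx":0,"ry":0,"rz":0,"gripper":4.5},{"x":0,"y":0,"z":-11,"rx":0,"ry":0,"rz":0,"gripper":4.5}]'
python3 -m creep '[{"x":0.1,"y":-0.8,"z":0,"rx":0,"ry":0,"rz":0,"gripper":4.5},{"x":0.3,"y":-2.4,"z":0,"rx":0,"ry":0,"rz":-0.5,"gripper":4.5},{"x":0.6,"y":-5,"z":0,"rx":0,"ry":0,"rz":-1,"gripper":4.5},{"x":1,"y":-8.3,"z":0,"rx":0,"ry":0,"rz":-1.7,"gripper":4.5},{"x":1.4,"y":-11.7,"z":0,"rx":0,"ry":0,"rz":-2.3,"gripper":4.5},{"x":1.8,"y":-15.1,"z":0,"rx":0,"ry":0,"rz":-3,"gripper":4.5},{"x":2.2,"y":-18.5,"z":0,"rx":0,"ry":0,"rz":-3.8,"gripper":4.5},{"x":2.6,"y":-21.8,"z":0,"rx":0,"ry":0,"rz":-4.5,"gripper":4.5},{"x":2.9,"y":-24.6,"z":0,"rx":0,"ry":0,"rz":-5,"gripper":4.5},{"x":3.1,"y":-26.5,"z":0,"rx":0,"ry":0,"rz":-5.4,"gripper":4.5},{"x":3.2,"y":-27.4,"z":0,"rx":0,"ry":0,"rz":-5.4,"gripper":4.5},{"x":3.2,"y":-27.5,"z":0,"rx":0,"ry":0,"rz":-5.4,"gripper":4.5}]'
python3 -m creep '[{"x":0,"y":0,"z":0,"rx":0,"ry":0,"rz":0,"gripper":4.5},{"x":0,"y":0,"z":0,"rx":0,"ry":0,"rz":0,"gripper":4.5}]'
python3 - <<'E'
from h import *
c=env.camera('wrist');s=env.state()
g=c['img'].astype(int).sum(2)
for x in (300,320,340): print(g[225:275,x])
for r in range(240,258,2): print(r,cast(c,[(320,r)],s['tcp_pos'][2]-.1276,s).round(4))
print(s['tcp_pos'])
E
```

```text
clock: 16.35
tcp_pos: [0.6552, 0.2398, 0.3136]
tool_rot: [[0.095, 0.995, 0.003], [0.995, -0.095, 0.001], [0.001, 0.003, -1.0]]
contact_force: [-0.8, -0.1, -1.2]
opening: 0.0535
finger_force: 52.5
clock: 17.55
tcp_pos: [0.3824, 0.2975, 0.311]
tool_rot: [[-0.0, 1.0, -0.002], [1.0, 0.0, -0.001], [-0.001, -0.002, -1.0]]
contact_force: [-0.3, 0.1, -2.4]
opening: 0.0536
finger_force: 52.7
clock: 17.75
tcp_pos: [0.3849, 0.2976, 0.312]
tool_rot: [[0.002, 1.0, 0.001], [1.0, -0.002, 0.0], [0.0, 0.001, -1.0]]
contact_force: [0.0, 0.2, -0.7]
opening: 0.0534
finger_force: 52.7
[194 180 187 189 185 196 191 200 193 181 195 189 212 215 206 218 242 291
 343 372 391 400 411 458 490 482 434 370 315 227 131 105  99  93 116 103
  98  96 112  78 104 100 105 109 106 107  97  88 101 103]
[174 181 176 171 171 177 182 192 207 206 203 200 209 211 218 217 236 271
 329 367 387 396 404 442 490 501 454 404 357 259 158 107  97  98  98 102
  85 108 111 106 104 106  91 126 171 211 229 247 231 253]
[168 182 177 174 167 185 197 193 211 195 200 200 208 209 228 232 242 284
 329 367 392 406 409 435 479 502 477 407 366 292 201 107 106 104 100  99
  97  93 100  91 100  80  93 140 213 249 260 252 257 239]
240 [[0.3845 0.3286 0.1845]]
242 [[0.3845 0.3277 0.1845]]
244 [[0.3845 0.3269 0.1845]]
246 [[0.3845 0.3261 0.1845]]
248 [[0.3845 0.3252 0.1845]]
250 [[0.3845 0.3244 0.1845]]
252 [[0.3845 0.3235 0.1845]]
254 [[0.3845 0.3227 0.1845]]
256 [[0.3845 0.3218 0.1845]]
[0.38497617 0.29760468 0.31210189]
```

```bash
python3 -m creep '[{"x":0,"y":0,"z":1,"rx":0,"ry":0,"rz":0,"gripper":4.5},{"x":0,"y":0,"z":2.5,"rx":0,"ry":0,"rz":0,"gripper":4.5},{"x":0,"y":0,"z":4.5,"rx":0,"ry":0,"rz":0,"gripper":4.5},{"x":0,"y":0,"z":6.5,"rx":0,"ry":0,"rz":0,"gripper":4.5},{"x":0,"y":0,"z":8,"rx":0,"ry":0,"rz":0,"gripper":4.5},{"x":0,"y":0,"z":9.2,"rx":0,"ry":0,"rz":0,"gripper":4.5},{"x":0,"y":0,"z":9.9,"rx":0,"ry":0,"rz":0,"gripper":4.5},{"x":0,"y":0,"z":10.2,"rx":0,"ry":0,"rz":0,"gripper":4.5},{"x":0,"y":0,"z":10.4,"rx":0,"ry":0,"rz":0,"gripper":4.5},{"x":0,"y":0,"z":10.4,"rx":0,"ry":0,"rz":0,"gripper":4.5},{"x":0,"y":0,"z":10.4,"rx":0,"ry":0,"rz":0,"gripper":4.5}]'
```

```text
clock: 18.9
tcp_pos: [0.3844, 0.2979, 0.2087]
tool_rot: [[0.001, 1.0, 0.001], [1.0, -0.001, 0.001], [0.001, 0.001, -1.0]]
contact_force: [0.0, -0.3, -1.0]
opening: 0.0533
finger_force: 52.7
```

```bash
python3 -m creep '[{"x":0,"y":0,"z":0.1,"rx":0,"ry":0,"rz":0,"gripper":4.5},{"x":0,"y":0,"z":0.2,"rx":0,"ry":0,"rz":0,"gripper":4.5},{"x":0,"y":0,"z":0.2,"rx":0,"ry":0,"rz":0,"gripper":4.5}]'
```

```text
clock: 19.2
tcp_pos: [0.3842, 0.2979, 0.2066]
tool_rot: [[0.001, 1.0, 0.001], [1.0, -0.001, 0.001], [0.001, 0.001, -1.0]]
contact_force: [-0.1, -0.2, 1.4]
opening: 0.0534
finger_force: 52.6
```

```bash
python3 -m creep '[{"x":0,"y":0,"z":0,"rx":0,"ry":0,"rz":0,"gripper":5.6},{"x":0,"y":0,"z":0,"rx":0,"ry":0,"rz":0,"gripper":6.2},{"x":0,"y":0,"z":0,"rx":0,"ry":0,"rz":0,"gripper":6.8},{"x":0,"y":0,"z":0,"rx":0,"ry":0,"rz":0,"gripper":7.2},{"x":0,"y":0,"z":0,"rx":0,"ry":0,"rz":0,"gripper":7.2},{"x":0,"y":0,"z":-2,"rx":0,"ry":0,"rz":0,"gripper":7.2},{"x":0,"y":0,"z":-5,"rx":0,"ry":0,"rz":0,"gripper":7.2},{"x":0,"y":0,"z":-9,"rx":0,"ry":0,"rz":0,"gripper":7.4},{"x":0.4,"y":2,"z":-12,"rx":0,"ry":0,"rz":1,"gripper":7.4},{"x":1,"y":5,"z":-13.3,"rx":0,"ry":0,"rz":2,"gripper":7.4}]'
python3 -m creep '[{"x":0.5,"y":3,"z":0,"rx":0,"ry":0,"rz":1,"gripper":7.4},{"x":1.2,"y":7,"z":0,"rx":0,"ry":0,"rz":2,"gripper":7.4},{"x":1.7,"y":10.2,"z":0,"rx":0,"ry":0,"rz":3,"gripper":7.4},{"x":1.8,"y":11.7,"z":0,"rx":0,"ry":0,"rz":3,"gripper":7.4},{"x":1.8,"y":11.7,"z":0,"rx":0,"ry":0,"rz":3,"gripper":7.4},{"x":1.8,"y":11.7,"z":0,"rx":0,"ry":0,"rz":3,"gripper":7.4}]'
python3 - <<'E'
from h import *
c=env.camera('wrist');s=env.state();print(s['tcp_pos'],s['tool_rot'].round(4).tolist(),s['opening'],s['contact_force'])
a=cv2.resize(c['img'][60:260,220:440,::-1],(440,400),interpolation=cv2.INTER_CUBIC)
d=env.camera('scene')
b=cv2.resize(d['img'][130:230,340:430,::-1],(360,400),interpolation=cv2.INTER_CUBIC)
cv2.imwrite('pics/w7.png',np.hstack([a,b]))
E
```

```text
clock: 20.2
tcp_pos: [0.4341, 0.308, 0.3428]
tool_rot: [[0.036, 0.999, 0.003], [0.999, -0.036, 0.002], [0.002, 0.003, -1.0]]
contact_force: [1.5, 1.5, 0.5]
opening: 0.0738
finger_force: 0.0
clock: 20.8
tcp_pos: [0.5513, 0.3213, 0.3387]
tool_rot: [[0.088, 0.996, -0.001], [0.996, -0.088, -0.0], [-0.0, -0.001, -1.0]]
contact_force: [-0.9, -0.2, -0.8]
opening: 0.0739
finger_force: 0.0
[0.55081221 0.32136533 0.33894245] [[0.0881, 0.9961, -0.0013], [0.9961, -0.0881, -0.0002], [-0.0004, -0.0013, -1.0]] 0.07359960628303323 [-0.8639408  -0.27104574  0.3825452 ]
```

View pics/w7.png

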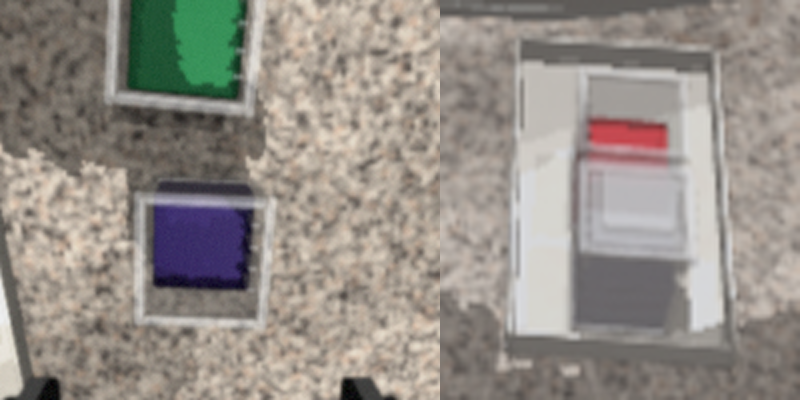

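The wrist view shows the violet rim at crop (137,193)-(275,198)-(265,326)-(138,322). Red stands upright in the tray behind the lidded jar.

```bash
python3 - <<'E'
from h import *
c=env.camera('wrist');s=env.state();T=s['tcp_pos'];R=s['tool_rot']
P=cast(c,np.array([(137,193),(275,198),(265,326),(138,322)])/2+[220,60],.076,s);print(T,*quad(P),(R.T@(P.mean(0)-T)*1e3).round(1))
d=env.camera('scene');f=lambda p:np.array(p)/4+[230,130]
print('red far rim',cast(d,f([(580,72),(686,77)]),.079).round(4))
print('fix flange',*quad(cast(d,f([(578,160),(690,167),(694,257),(577,248)]),.0818)))
E
```

```text
[0.55050798 0.32147366 0.33933765] [0.5523 0.3296] [-7.1 -6.9 -6.5 -7. ] [56.6, 56.1, 57.2, 57.1] [  8.3   1.3 263.3]
red far rim [[0.412  0.2717 0.079 ]
 [0.355  0.2706 0.079 ]]
fix flange [0.3855 0.3645] [ 0.1 -0.8 -0.8 -0.7] [57.3, 57.4, 56.6, 57.5]
```

```bash
python3 -m creep '[{"x":0.4,"y":0.1,"z":1,"rx":0,"ry":0,"rz":1,"gripper":7.4},{"x":0.8,"y":0.1,"z":4,"rx":0,"ry":0,"rz":1,"gripper":7.4},{"x":0.8,"y":0.1,"z":7,"rx":0,"ry":0,"rz":1,"gripper":7.4},{"x":0.8,"y":0.1,"z":9.5,"rx":0,"ry":0,"rz":1,"gripper":7.4},{"x":0.8,"y":0.1,"z":11.5,"rx":0,"ry":0,"rz":1,"gripper":7.4},{"x":0.8,"y":0.1,"z":13,"rx":0,"ry":0,"rz":1,"gripper":7.4},{"x":0.8,"y":0.1,"z":13.7,"rx":0,"ry":0,"rz":1,"gripper":7.4},{"x":0.8,"y":0.1,"z":13.7,"rx":0,"ry":0,"rz":1,"gripper":7.4},{"x":0.8,"y":0.1,"z":13.7,"rx":0,"ry":0,"rz":1,"gripper":7.4}]'
python3 -m creep '[{"x":0,"y":0,"z":0,"rx":0,"ry":0,"rz":0,"gripper":6.2},{"x":0,"y":0,"z":0,"rx":0,"ry":0,"rz":0,"gripper":5.6},{"x":0,"y":0,"z":0,"rx":0,"ry":0,"rz":0,"gripper":5},{"x":0,"y":0,"z":0,"rx":0,"ry":0,"rz":0,"gripper":4.5},{"x":0,"y":0,"z":0,"rx":0,"ry":0,"rz":0,"gripper":4.5},{"x":0,"y":0,"z":0,"rx":0,"ry":0,"rz":0,"gripper":4.5}]' 50
```

```text
clock: 21.9
tcp_pos: [0.5534, 0.3296, 0.2028]
tool_rot: [[0.106, 0.994, 0.001], [0.994, -0.106, 0.0], [0.001, 0.001, -1.0]]
contact_force: [0.4, 0.0, -0.1]
opening: 0.0741
finger_force: 0.0
clock: 22.5
tcp_pos: [0.5538, 0.3296, 0.2035]
tool_rot: [[0.106, 0.994, 0.002], [0.994, -0.106, 0.001], [0.001, 0.002, -1.0]]
contact_force: [-0.4, 0.5, 6.1]
opening: 0.0534
finger_force: 53.7
```

```bash
python3 -m creep '[{"x":0,"y":0,"z":-0.5,"rx":0,"ry":0,"rz":0,"gripper":4.5},{"x":0,"y":0,"z":-2,"rx":0,"ry":0,"rz":0,"gripper":4.5},{"x":0,"y":0,"z":-4.5,"rx":0,"ry":0,"rz":0,"gripper":4.5},{"x":0,"y":0,"z":-7.5,"rx":0,"ry":0,"rz":0,"gripper":4.5},{"x":0,"y":0,"z":-10,"rx":0,"ry":0,"rz":0,"gripper":4.5},{"x":0,"y":0,"z":-11,"rx":0,"ry":0,"rz":0,"gripper":4.5},{"x":0,"y":0,"z":-11,"rx":0,"ry":0,"rz":0,"gripper":4.5}]'
python3 -m creep '[{"x":-0.4,"y":-0.6,"z":0,"rx":0,"ry":0,"rz":-0.3,"gripper":4.5},{"x":-1.3,"y":-1.8,"z":0,"rx":0,"ry":0,"rz":-0.8,"gripper":4.5},{"x":-2.7,"y":-3.6,"z":0,"rx":0,"ry":0,"rz":-1.5,"gripper":4.5},{"x":-4.2,"y":-5.7,"z":0,"rx":0,"ry":0,"rz":-2.3,"gripper":4.5},{"x":-5.7,"y":-7.8,"z":0,"rx":0,"ry":0,"rz":-3.1,"gripper":4.5},{"x":-7.2,"y":-9.9,"z":0,"rx":0,"ry":0,"rz":-3.9,"gripper":4.5},{"x":-8.7,"y":-11.9,"z":0,"rx":0,"ry":0,"rz":-4.7,"gripper":4.5},{"x":-10.1,"y":-13.7,"z":0,"rx":0,"ry":0,"rz":-5.4,"gripper":4.5},{"x":-11.2,"y":-15.1,"z":0,"rx":0,"ry":0,"rz":-6,"gripper":4.5},{"x":-11.7,"y":-15.7,"z":0,"rx":0,"ry":0,"rz":-6,"gripper":4.5},{"x":-11.7,"y":-15.7,"z":0,"rx":0,"ry":0,"rz":-6,"gripper":4.5},{"x":-11.7,"y":-15.7,"z":0,"rx":0,"ry":0,"rz":-6,"gripper":4.5}]'
python3 - <<'E'
from h import *
c=env.camera('wrist');s=env.state()
g=c['img'].astype(int).sum(2)
for x in (300,320,340): print(g[225:275,x])
for r in range(240,258,2): print(r,cast(c,[(320,r)],s['tcp_pos'][2]-.1276,s)[0,1].round(4))
print(s['tcp_pos'])
E
```

```text
clock: 23.2
tcp_pos: [0.5539, 0.3295, 0.3136]
tool_rot: [[0.106, 0.994, 0.003], [0.994, -0.106, 0.001], [0.002, 0.003, -1.0]]
contact_force: [0.3, -1.2, -1.6]
opening: 0.0538
finger_force: 53.3
clock: 24.4
tcp_pos: [0.3851, 0.2297, 0.3118]
tool_rot: [[0.001, 1.0, 0.0], [1.0, -0.001, 0.0], [0.0, 0.0, -1.0]]
contact_force: [0.3, -0.4, -0.9]
opening: 0.0532
finger_force: 53.3
[167 164 173 162 176 176 177 177 170 172 170 164 182 190 202 208 230 233
 285 338 376 397 406 423 455 502 517 466 407 359 252 129  84  73  67  63
  73  57  72  47  43  81  72  53  72  45  55  72  65  59]
[152 155 157 155 165 166 175 167 185 187 176 178 182 173 199 218 220 234
 271 329 364 392 405 414 440 492 521 485 419 365 260 147  71  73  69  74
  71  62  71  66  50  49  54  60  87 140 159 182 162 163]
[157 172 169 159 164 180 173 170 173 185 177 169 186 191 206 216 226 239
 264 322 370 398 419 421 431 487 524 500 434 366 286 181  94  62  53  73
  54  65  50  47  78  68  69  62 103 146 163 173 161 162]
240 0.2608
242 0.26
244 0.2592
246 0.2583
248 0.2575
250 0.2566
252 0.2558
254 0.2549
256 0.2541
[0.38548099 0.22984438 0.31202562]
```

```bash
python3 -m creep '[{"x":0,"y":-0.05,"z":1,"rx":0,"ry":0,"rz":0,"gripper":4.5},{"x":0,"y":-0.05,"z":2.5,"rx":0,"ry":0,"rz":0,"gripper":4.5},{"x":0,"y":-0.05,"z":4.5,"rx":0,"ry":0,"rz":0,"gripper":4.5},{"x":0,"y":-0.05,"z":6.5,"rx":0,"ry":0,"rz":0,"gripper":4.5},{"x":0,"y":-0.05,"z":8,"rx":0,"ry":0,"rz":0,"gripper":4.5},{"x":0,"y":-0.05,"z":9.2,"rx":0,"ry":0,"rz":0,"gripper":4.5},{"x":0,"y":-0.05,"z":9.9,"rx":0,"ry":0,"rz":0,"gripper":4.5},{"x":0,"y":-0.05,"z":10.2,"rx":0,"ry":0,"rz":0,"gripper":4.5},{"x":0,"y":-0.05,"z":10.4,"rx":0,"ry":0,"rz":0,"gripper":4.5},{"x":0,"y":-0.05,"z":10.4,"rx":0,"ry":0,"rz":0,"gripper":4.5},{"x":0,"y":-0.05,"z":10.4,"rx":0,"ry":0,"rz":0,"gripper":4.5}]'
```

```text
clock: 25.55
tcp_pos: [0.3847, 0.2297, 0.2087]
tool_rot: [[0.001, 1.0, 0.001], [1.0, -0.001, 0.0], [0.0, 0.001, -1.0]]
contact_force: [0.4, 0.0, -1.8]
opening: 0.0533
finger_force: 53.3
```

```bash
python3 -m creep '[{"x":0,"y":0,"z":0.1,"rx":0,"ry":0,"rz":0,"gripper":4.5},{"x":0,"y":0,"z":0.2,"rx":0,"ry":0,"rz":0,"gripper":4.5},{"x":0,"y":0,"z":0.23,"rx":0,"ry":0,"rz":0,"gripper":4.5},{"x":0,"y":0,"z":0.23,"rx":0,"ry":0,"rz":0,"gripper":4.5}]'
```

```text
clock: 25.95
tcp_pos: [0.3846, 0.2296, 0.2064]
tool_rot: [[0.001, 1.0, 0.001], [1.0, -0.001, 0.0], [0.0, 0.001, -1.0]]
contact_force: [-0.9, -0.5, 4.3]
opening: 0.0533
finger_force: 53.8
```

Landed. I'll release, rise, and back off to the left for a final look.

```bash
python3 -m creep '[{"x":0,"y":0,"z":0,"rx":0,"ry":0,"rz":0,"gripper":5.6},{"x":0,"y":0,"z":0,"rx":0,"ry":0,"rz":0,"gripper":6.2},{"x":0,"y":0,"z":0,"rx":0,"ry":0,"rz":0,"gripper":6.8},{"x":0,"y":0,"z":0,"rx":0,"ry":0,"rz":0,"gripper":7.2},{"x":0,"y":0,"z":0,"rx":0,"ry":0,"rz":0,"gripper":7.2},{"x":0,"y":0,"z":-2,"rx":0,"ry":0,"rz":0,"gripper":7.2},{"x":0,"y":0,"z":-5,"rx":0,"ry":0,"rz":0,"gripper":7.2},{"x":0,"y":0,"z":-9,"rx":0,"ry":0,"rz":0,"gripper":7.2},{"x":0,"y":0,"z":-13,"rx":0,"ry":0,"rz":0,"gripper":7.2},{"x":0,"y":0,"z":-17,"rx":0,"ry":0,"rz":0,"gripper":7.2},{"x":0,"y":0,"z":-20,"rx":0,"ry":0,"rz":0,"gripper":7.2},{"x":0,"y":0,"z":-20,"rx":0,"ry":0,"rz":0,"gripper":7.2}]'
python3 - <<'E'
from h import *
c=env.camera('wrist');s=env.state();print(s['tcp_pos'],s['contact_force'])
d=env.camera('scene')
a=cv2.resize(c['img'][0:300,200:450,::-1],(500,600),interpolation=cv2.INTER_CUBIC)
b=cv2.resize(d['img'][120:320,240:440,::-1],(300,300),interpolation=cv2.INTER_CUBIC)
e=cv2.resize(env.camera('side')['img'][100:340,240:480,::-1],(300,300))
cv2.imwrite('pics/w8.png',np.hstack([a,np.vstack([b,e])]))
E
```

```text
clock: 27.15
tcp_pos: [0.3856, 0.2301, 0.4104]
tool_rot: [[0.001, 1.0, 0.008], [1.0, -0.001, 0.003], [0.003, 0.008, -1.0]]
contact_force: [0.4, 0.8, 0.3]
opening: 0.072
finger_force: 0.0
[0.38513575 0.22988245 0.40801738] [-0.73351845 -0.31350712 -0.73244116]
```

View pics/w8.png

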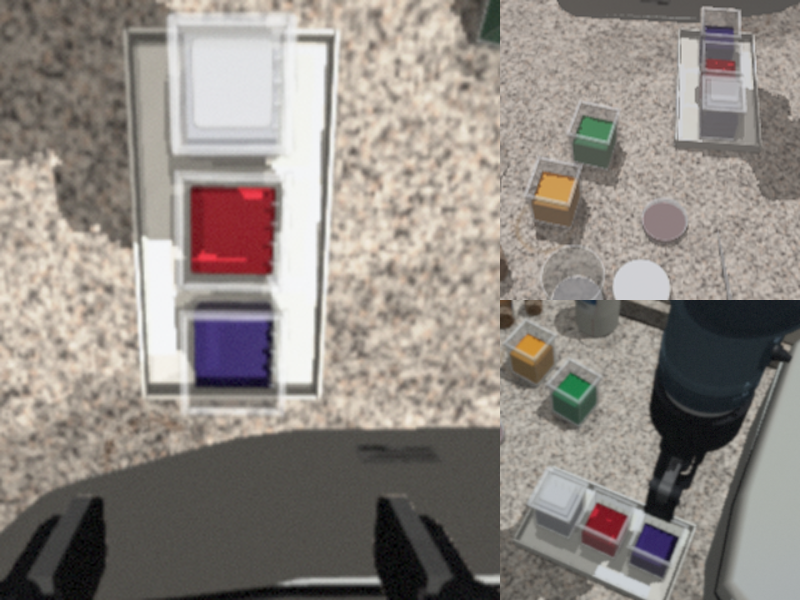

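```bash
python3 - <<'E'
from h import *
c=env.camera('wrist');s=env.state();f=lambda p:np.array(p)/2+[200,0]
for k,p,z in [('fix',[(168,17),(297,17),(288,155),(172,156)],.0805),('red',[(175,171),(284,171),(282,290),(180,290)],.079),('vio',[(180,308),(284,308),(281,410),(184,412)],.079),('tray',[(125,30),(336,30),(320,397),(143,397)],.02)]:
    print(k,*quad(cast(c,f(p),z,s)))
print(s['clock'],s['contact_force'])
E
```

```text
fix [0.3788 0.3597] [-0.1  0.4 -0.4 -2.5] [57.2, 55.1, 57.0, 56.5]
red [0.378  0.2961] [-0.  -0.   0.5  0.4] [52.4, 52.3, 56.8, 56.8]
vio [0.3787 0.2301] [-0.   1.3  0.3 -0.3] [53.8, 53.3, 57.3, 56.1]
tray [0.3775 0.2941] [-0.1  0.  -0.4  0.2] [113.5, 115.8, 208.5, 208.3]
27.35 [-0.77598016 -0.9604527  -0.37096648]
```

Seen from above, all three jars are within about 2–3 mm of their places, square to the tray, with the lid seated and the other items untouched. Handing in.

```bash
python3 -c "
from rig import env
print(env.finish_job())"
```

```text
the job is handed in; nothing more can be done
None
```

The job is handed in at about 27 s: the fixative (lid seated), red and violet jars stand upright from left to right in the tray, each within about 3 mm of its place by camera, and I left the green jar, amber jar and petri dish alone.

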